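# Hold the printing screen up at its balance point

### The arm

A 7-joint arm with a two-finger parallel gripper is mounted at the origin on the work surface. World frame = base frame: x ahead of the robot, y to its left, z up, the work surface at z = 0. Lengths are in mm, angles in rad, forces in N, time in s.
With the tool pointing down it reaches from about 400 to 900 mm from the base axis. Payload 5.5 kg.
Tool frame: the origin (TCP) lies at the centre of the arm's flange, where the gripper is bolted on; the fingertips stand 173 mm ahead of it and the grasp point (between the pads) lies 155 mm ahead of it; z points along the fingers, y is the direction in which the jaws open and shut (so a half turn about z gives the same grasp; the last joint's range is limited). The gripper opens to 85 mm and grips with 20 to 120 N. Pads are 22 mm wide; open, the fingers measure 114 mm over their backs; the gripper's body (76 mm by 85 mm) begins 54 mm behind the grasp point. The pads swing forward as they close: fully open they stand 13 mm farther back than shut.
Start: joints at [-1.032, 0.501, -0.427, 1.55, 0.221, 1.138, -0.21], TCP at [176.973, 625.441, 404.71] pointing down, gripper open.
Joint ranges: [-2.88, 2.88], [-0.31, 2.03], [-1.54, 1.56], [0.2, 2.42], [-1.41, 4.55], [0.19, 2.02], [-2.57, 2.57]. Speed limits (rad/s): [2.57, 2.57, 3.14, 3.14, 3.14, 3.14, 3.14].

### API

Orientations are given as a rotation vector (axis times angle).
In Python, from plant import env gives the robot as it stands.
- The arm moves only by the shell command python3 -m crank 'ROWS' [FORCE]. ROWS is JSON, a list of rows, each a list of 7 numbers: the shift along the tool's x, y, z in m, then the turn, a rotation vector about the tool's x, y, z in rad, then the opening in per cent of the stroke, from 0 (shut) to 100 (fully open). In form: [[dx, dy, dz, wx, wy, wz, fingers], ...]. A call has 1 to 8 rows; each row shifts and turns the commanded pose from where the row before left it, along the tool's axes as they then stand; what a row does not reach is not made up. A row lasts 1/8 s, in which the tool goes at most 62.5 mm and 10.7 degrees, less where a joint would pass 70% of its speed; a pose out of reach is approached as far as the arm can. A call with a gripper value outside its range is refused whole. The fingers move at their own pace and stop on an object; FORCE is the grip in N (left out, the last holds). Time passes only in rows, so rows that do not move let the fingers close. It gives the time, the measured TCP pose, the force and the opening at its end, in the units of the state.
- env.sense(): the state, without advancing time (a new reading comes with each control period).
- env.snapshot(name): name is "scene" or "top" or "wrist"; returns (picture, depth): 480x640x3 uint8, red, green, blue; 480x640 float32, mm along the optical axis (not along the pixel's ray), 0 where there is no reading.
- env.camera_info(name): a dict with "intrinsics" (3x3 intrinsics, pixels), "R" (3x3) and "t" (3): a world point X has camera coordinates R X + t. Camera axes: x right, y down, z forward; pixel columns grow to the right and rows downward; lengths in mm; the calibration is good to about 2 mm. The wrist camera is an equidistant fisheye: a pixel r from the principal point sees the ray r / f radians off the axis. A picture is of the moment at which its call begins: read the wrist's pose just before it. camera_info takes no time and is no camera call; for the wrist camera it gives the pose at the moment of the call.
- env.job_done(): hands the job in, once; it reports no verdict.
The state is a dict: "time": time; "joint_pos": joint angles; "joint_velocities": joint speeds; "joint_efforts": joint torques, N m; "tool_pos": TCP position; "tcp_rot": TCP orientation; "wrist_force": force on the tool from outside, world axes, zero at the start; "torque": the same for the moment, N m; "gripper_width": opening from 0.0 (shut) to 1.0 (fully open).
Only numpy, scipy, OpenCV 4.12 (cv2) and the standard library are available. Lean on these libraries where they do the work, as an engineer would, in place of code of your own. Each camera call takes 0.05 s, during which the arm holds its last target.

### The job

Two hinged printing screens lie shut over their beds; through the mesh you can see that one covers a round plywood blank and the other a square one. Take the screen over the round blank by its wooden handle, swing it up gently to the point where it stands balanced over its hinge, falling neither forward onto its bed nor back to its stop, and keep it gripped there so that a workmate has both hands free for the blank: finish while still holding it. Do not let it go over to the back stop, keep the other screen shut, and leave the blanks and the things standing around where they are.

Things in the scene. Friction and masses are not known exactly. Their poses are not given: they have to be found in the camera images.
- press_left: printing press on the robot's left (larger y): fixed bed board 250 x 220 x 18 mm with two steel hinge brackets at its far end. Origin on the bench surface straight below the middle of the hinge axis, which is 36 mm up; +x points from the handle to the hinge (away from the robot), y along the hinge axis, z up. Two back stop strips stand 48 mm behind the axis, 98 mm high
- press_right: the printing press on the robot's right (smaller y), the same build and axes as press_left
- screen_left (a joint): hinge angle (rad) of the left screen: 0 shut and level, grows as the handle is lifted up and away from the robot, back stop at 1.95. Aluminium frame of 20 mm tube, 200 mm wide, 18 to 203 mm from the axis, with mesh; 0.3 to 0.6 kg. It turns freely and falls either way; its centre of mass is 110 mm out from the axis and 6 mm to its upper side, so it balances at 1.51 rad, just short of upright
- screen_right (a joint): hinge angle of the right press's screen, the same as screen_left
- left_handle (a point): middle of the left screen's wooden handle: a bar 18 mm square, 56 mm long, sticking out from the middle of the front rail towards the robot; 235 mm out from the hinge axis and, shut, 6 mm above it (42 mm above bare bench). Upright, it points up. Pinch its two sides that face along the hinge axis; it can turn between the fingers as the screen swings
- right_handle (a point): middle of the right screen's handle, the same as left_handle
- left_bed (a point): middle of the top of the left bed board, 18 mm above the bench, 110 mm from the hinge axis: where the left blank lies
- right_bed (a point): the same point of the right bed
- round_blank (a point): centre of the round plywood blank, a loose disc 120 mm across and 8 mm thick, lying on one of the two beds under the mesh
- square_blank (a point): centre of the square plywood blank, a loose board 100 x 100 x 8 mm, lying on the other bed
- dye_pot: clear plastic pot with brown dye, 72 mm across, 85 mm tall, standing beyond the presses; origin under its base
- brush_mug: white mug, 76 mm across and 95 mm tall, to the right of the presses; origin under its base
- squeegee: wooden squeegee with a rubber blade lying on the bench to the left of the presses, about 78 x 170 x 22 mm; origin under its wooden part

How it is judged (in metres and radians):
On the way:
1. the screen over the round blank is gripped and lifted off its bed (((horizontal distance between round_blank and left_bed below 0.04 m and value of joint screen_left between 0.35 and 1.2 rad and contact force between the fingers and screen_left above 3 N) or (horizontal distance between round_blank and right_bed below 0.04 m and value of joint screen_right between 0.35 and 1.2 rad and contact force between the fingers and screen_right above 3 N))), for 0.1 s.
At the end, for the whole second after the job is handed in: The screen over the round blank stands within 0.09 rad (5 degrees) of its balance angle of 1.51 rad, at rest (under 0.05 rad/s), gripped by the fingers (contact force over 3 N); the other screen is shut (under 0.03 rad); each blank still lies on its own bed (((horizontal distance between round_blank and left_bed below 0.04 m and value of joint screen_left between 1.42 and 1.6 rad and velocity of joint screen_left between -0.05 and 0.05 rad/s and contact force between the fingers and screen_left above 3 N and value of joint screen_right below 0.03 rad and horizontal distance between square_blank and right_bed below 0.04 m) or (horizontal distance between round_blank and right_bed below 0.04 m and value of joint screen_right between 1.42 and 1.6 rad and velocity of joint screen_right between -0.05 and 0.05 rad/s and contact force between the fingers and screen_right above 3 N and value of joint screen_left below 0.03 rad and horizontal distance between square_blank and left_bed below 0.04 m))); the arm keeps its last pose, push and grip.
It fails at once if the screen went over towards its back stop (value of joint any of screen_left, screen_right above 1.75 rad).
It fails at once if a screen was flung or dropped instead of swung gently (velocity of joint any of screen_left, screen_right above 2.5 rad/s or velocity of joint any of screen_left, screen_right below -2.5 rad/s).
It fails at once if the screen over the square blank was opened ((horizontal distance between round_blank and left_bed below 0.04 m and value of joint screen_right above 0.15 rad) or (horizontal distance between round_blank and right_bed below 0.04 m and value of joint screen_left above 0.15 rad)).
It fails at once if a blank was shifted on its bed (distance of any of round_blank, square_blank from where it was at the start of the episode above 0.015 m).
It fails at once if a thing standing around was moved (distance of any of dye_pot, brush_mug, squeegee from where it was at the start of the episode above 0.03 m).
It also fails if it takes over 38 s, if anything falls off the work surface, if the arm or the gripper's body presses on something with over 40 N, if the wrist force passes 120 N, or if a joint passes its speed limit or range.

## Working session

There is one attempt and no reset: what is moved stays moved. The work goes in short steps, Python scripts to look and compute and a shell command to move; the robot and the scene stay as the last step left them, time stands still between calls to the robot, and variables do not carry over. Pictures are saved under pics/ and viewed, and the job is handed in when it is done.

```bash
ls; mkdir -p pics; python3 - <<'E'
from plant import env
import cv2
print(env.sense())
for n in ("scene","top"):
    p,d=env.snapshot(n); cv2.imwrite(f"pics/{n}0.png",p[:,:,::-1]); 
    import numpy as np; np.save(f"{n}_d.npy",d)
    print(n,env.camera_info(n))
E
```

```text
pics
{'time': 0.0, 'joint_pos': array([-1.0318074 ,  0.50186309, -0.42675149,  1.55147307,  0.22083303,
        1.13830526, -0.21029775]), 'joint_velocities': array([ 1.14754202e-03,  1.11622388e-04, -8.75760480e-05,  2.67149765e-04,
       -2.24454014e-05, -1.92279724e-03, -1.38578707e-03]), 'joint_efforts': array([ 7.33808392e-04, -5.69531250e+01, -5.81614941e+00, -2.80930835e+01,
        1.05086042e-02,  1.21779562e-02, -1.89692162e-05]), 'tool_pos': array([176.97928389, 625.06461868, 403.63636018]), 'tcp_rot': array([-4.31732956e-01, -3.11148980e+00,  3.08907069e-03]), 'wrist_force': array([ 0.1282256 , -0.16169814,  1.17127434]), 'torque': array([-0.04824863,  0.06301153, -0.05146826]), 'gripper_width': 0.9971381074563436}
scene {'intrinsics': array([[567.77872332,   0.        , 311.62825257],
       [  0.        , 567.77872332, 243.13881943],
       [  0.        ,   0.        ,   1.        ]]), 'R': array([[ 0.7604859 ,  0.64928623, -0.00941259],
       [ 0.34614154, -0.4176023 , -0.84011568],
       [-0.54940626,  0.63563804, -0.54232559]]), 't': array([-462.65316289, -165.70738474, 1781.2151414 ])}
top {'intrinsics': array([[513.92977379,   0.        , 325.95208824],
       [  0.        , 513.92977379, 224.70522744],
       [  0.        ,   0.        ,   1.        ]]), 'R': array([[ 0.01095965, -0.9995149 ,  0.02915223],
       [-0.9936307 , -0.01415572, -0.11179288],
       [ 0.11215132, -0.02774134, -0.99330383]]), 't': array([ -15.53131199,  589.15761751, 1288.94124712])}
```

View pics/scene0.png

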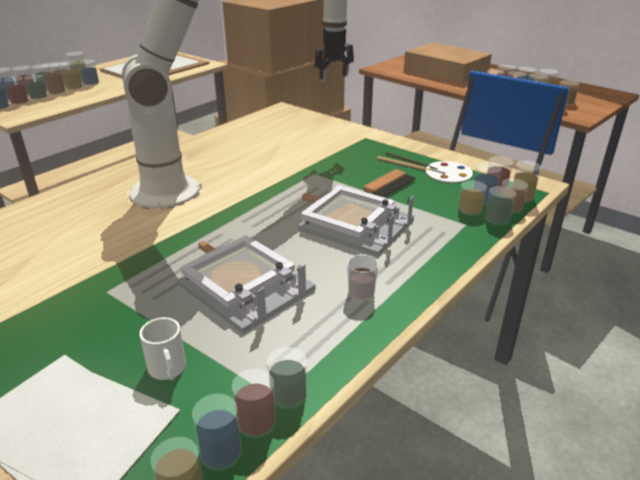

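View pics/top0.png

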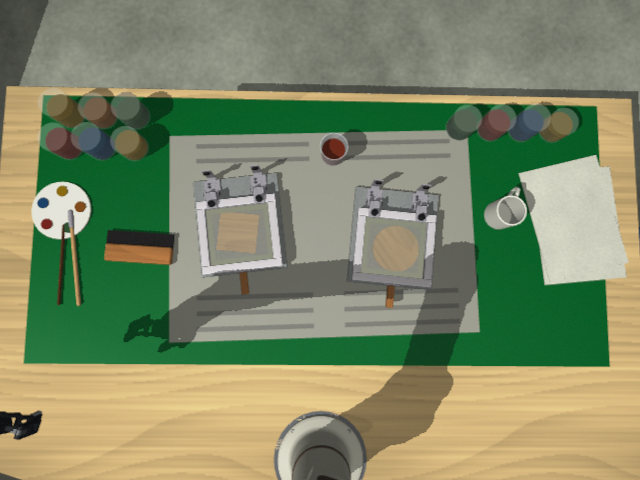

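The round blank is under the right screen (top picture, disc about (396,247)). The square one is under the left (237,232). I'll enlarge the right press.

```bash
python3 - <<'E'
import cv2
p=cv2.imread("pics/top0.png")
c=p[170:320,335:455]; cv2.imwrite("pics/crop1.png",cv2.resize(c,None,fx=4,fy=4,interpolation=cv2.INTER_CUBIC))
E
```

```text
(no output)
```

View pics/crop1.png

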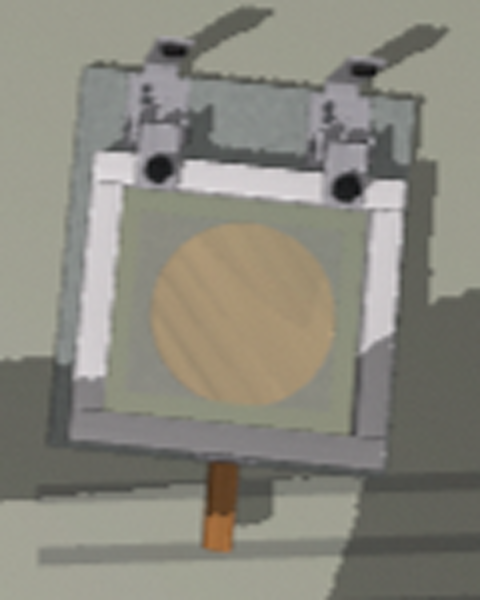

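```bash
cat > h.py <<'E'
import numpy as np
from plant import env
def ray(name,u,v,z):
    c=env.camera_info(name);K=c["intrinsics"];R=np.array(c["R"]);t=np.array(c["t"])
    d=R.T@np.linalg.solve(K,[u,v,1.]); o=-R.T@t
    return o+d*(z-o[2])/d[2]
def pt(name,u,v,d):
    c=env.camera_info(name);K=c["intrinsics"];R=np.array(c["R"]);t=np.array(c["t"])
    return R.T@(np.linalg.solve(K,[u,v,1.])*d-t)
E
python3 - <<'E'
from h import *
d=np.load("top_d.npy")
P={}
for n,u,v,z in [("TL",95,150,52),("TR",407,180,52),("BR",384,468,52),("BL",70,438,52),("hend",218,550,51),("hstart",222,462,51),("disc",243,314,26)]:
    uu,vv=335+u/4,170+v/4
    P[n]=ray("top",uu,vv,z); print(n,P[n].round(1))
for n,u,v in [("hmid",220,510),("hs",222,480),("front",140,430),("front2",300,445),("back",250,172),("disc",243,314)]:
    uu,vv=335+u/4,170+v/4; dd=d[int(round(vv)),int(round(uu))]
    print(n,dd,pt("top",uu,vv,dd).round(1))
for a,b in [("TL","TR"),("BL","BR"),("BL","TL"),("BR","TR"),("hend","hstart")]:
    e=P[b]-P[a]; print(a,b,np.linalg.norm(e).round(1),np.degrees(np.arctan2(e[1],e[0])).round(2))
E
```

```text
TL [632.5 -90.8  52. ]
TR [ 616.2 -290.8   52. ]
BR [ 433.2 -273.8   52. ]
BL [449.8 -75.8  52. ]
hend [ 381.1 -168.9   51. ]
hstart [ 435.8 -171.6   51. ]
disc [ 530.8 -189.4   26. ]
hmid 1288.6542 [ 405.9 -170.3   50.9]
hs 1295.047 [ 424.6 -172.3   46.6]
front 1295.7102 [ 455.3 -120.3   47.9]
front2 1296.8213 [ 447.  -221.4   48.7]
back 1314.7338 [ 620.2 -190.4   49.4]
disc 1322.0901 [ 530.4 -188.4   31.8]
TL TR 200.7 -94.67
BL BR 198.7 -94.78
BL TL 183.4 -4.7
BR TR 183.8 -5.31
hend hstart 54.8 -2.81
```

```bash
cat >> h.py <<'E'
from scipy.spatial.transform import Rotation as Ro
u=np.array([.9963,-.0854,0]); v=np.array([.0854,.9963,0]); H=np.array([643.,-192.,36.])+v*0.5
def handle(th,r=235.,n=6.):
    return H-u*(r*np.cos(th)-n*np.sin(th)*-1*-1 if False else r*np.cos(th)-n*np.sin(th)*1*(-1)*(-1)) +np.array([0,0,1])*(r*np.sin(th)+n*np.cos(th))
def st():
    s=env.sense(); R=Ro.from_rotvec(s["tcp_rot"]).as_matrix()
    return s,np.array(s["tool_pos"]),R
E
sed -i '/^def handle/,/^    return H-u/d' h.py
cat >> h.py <<'E'
def handle(th,r=235.,n=6.):
    # radial dir: -u cos + z sin ; upper-side normal: u sin + z cos
    z=np.array([0,0,1.])
    return H+r*(-u*np.cos(th)+z*np.sin(th))+n*(u*np.sin(th)+z*np.cos(th))
E
python3 - <<'E'
from h import *
s,p,R=st(); print(R.round(3))
print(handle(0),handle(1.51))
for sg in (1,-1):
    y=sg*v; z=np.array([0,0,-1.]); T=np.c_[np.cross(y,z),y,z]
    print(sg,Ro.from_matrix(R.T@T).as_rotvec().round(3)); print(T.round(3))
    for w in ([550,300,400],handle(0)+[0,0,255],):
        print((T.T@(np.array(w)-p)).round(1), (R.T@(np.array(w)-p)).round(1)); 
E
```

```text
[[-0.962  0.272 -0.001]
 [ 0.272  0.962 -0.002]
 [ 0.    -0.002 -1.   ]]
[ 408.9122  -171.43285   42.     ] [ 634.78394861 -190.79393334  270.93038432]
1 [-0.002 -0.    -0.19 ]
[[-0.996  0.085  0.   ]
 [ 0.085  0.996  0.   ]
 [ 0.     0.    -1.   ]]
[-399.4 -292.1    3.8] [-447.5 -211.3    4.1]
[-299.1 -773.8  106.8] [-440.1 -703.1  107.9]
-1 [-0.000e+00  2.000e-03  2.951e+00]
[[ 0.996 -0.085  0.   ]
 [-0.085 -0.996  0.   ]
 [ 0.    -0.    -1.   ]]
[399.4 292.1   3.8] [-447.5 -211.3    4.1]
[299.1 773.8 106.8] [-440.1 -703.1  107.9]
```

```bash
python3 -m crank '[[0,0,0,0,0,-0.095,100],[0,0,0,0,0,-0.095,100],[-0.045,-0.033,0,0,0,0,100],[-0.045,-0.033,0,0,0,0,100],[-0.045,-0.033,0,0,0,0,100],[-0.045,-0.033,0,0,0,0,100],[-0.045,-0.033,0,0,0,0,100],[-0.045,-0.033,0,0,0,0,100]]' 30
python3 -m crank '[[-0.04,-0.033,0,0,0,0,100],[-0.04,-0.033,0,0,0,0,100],[-0.02,-0.05,0,0,0,0,100],[0,-0.05,0,0,0,0,100],[0.015,-0.05,0,0,0,0,100],[0.015,-0.05,0,0,0,0,100],[0.015,-0.05,0,0,0,0,100],[0.015,-0.05,0,0,0,0,100]]'
python3 - <<'E'
from h import *
s,p,R=st(); print(p,s["joint_pos"].round(2)); print(R.round(3))
y=v; z=np.array([0,0,-1.]); T=np.c_[np.cross(y,z),y,z]
print(Ro.from_matrix(R.T@T).as_rotvec().round(3),(R.T@(handle(0)+[0,0,255]-p)).round(1))
E
```

```text
time: 1.1
tool_pos: [430.1, 403.5, 404.4]
tcp_rot: [-0.135, -3.138, 0.001]
wrist_force: [-0.0, 1.1, -0.4]
gripper_width: 1.001
time: 2.1
tool_pos: [436.5, 35.3, 404.5]
tcp_rot: [-0.135, -3.138, 0.0]
wrist_force: [0.3, -0.3, -0.5]
gripper_width: 0.998
[436.52593382  35.33765175 404.46653445] [ 0.09  0.1  -0.24  2.06  0.03  0.99  1.32]
[[-0.996  0.086 -0.   ]
 [ 0.086  0.996 -0.   ]
 [ 0.    -0.    -1.   ]]
[-0. -0. -0.] [   9.7 -208.4  107.5]
```

```bash
python3 -m crank '[[0.002,-0.052,0,0,0,0,100],[0.002,-0.052,0,0,0,0,100],[0.003,-0.052,0.02,0,0,0,100],[0.003,-0.052,0.03,0,0,0,100],[0,0,0.03,0,0,0,100],[0,0,0.027,0,0,0,100],[0,0,0,0,0,0,100]]'
python3 - <<'E'
from h import *
import cv2
s,p,R=st(); print(p,s["joint_pos"].round(2))
print((R.T@(handle(0)-p)).round(1))
for n in("wrist","top"):
    q,d=env.snapshot(n); cv2.imwrite(f"pics/{n}1.png",q[:,:,::-1]); np.save(n+"1.npy",d)
print(env.camera_info("wrist"))
E
```

```text
time: 2.98
tool_pos: [408.5, -169.1, 295.9]
tcp_rot: [-0.135, -3.134, -0.003]
wrist_force: [-0.1, 0.1, 0.8]
gripper_width: 0.999
[ 408.50433012 -169.07006699  295.89369715] [ 0.36  0.26 -0.03  2.16  0.01  0.73  1.8 ]
[ -1.9  -2.7 253.9]
{'intrinsics': array([[371.64829954,   0.        , 322.27651424],
       [  0.        , 371.64829954, 240.72711287],
       [  0.        ,   0.        ,   1.        ]]), 'R': array([[ 8.60820216e-02,  9.96288047e-01,  1.10039334e-04],
       [ 9.57222789e-01, -8.27373004e-02,  2.77270756e-01],
       [ 2.76250644e-01, -2.37626950e-02, -9.60791817e-01]]), 't': array([ 133.02425352, -412.82440614,  159.7739584 ])}
```

View pics/wrist1.png

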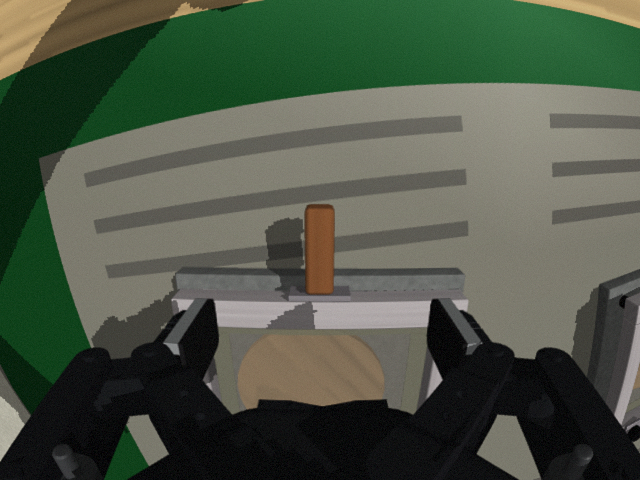

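The wrist view shows the handle running (320,207) to (320,292). The fingertips are symmetric about column ~323, so the alignment is already close. Next I'll cross-check with the fisheye model.

```bash
python3 - <<'E'
from h import *
c=env.camera_info("wrist");K=c["intrinsics"];R=c["R"];t=c["t"]
def w(uu,vv,z):
    a=np.array([(uu-K[0,2]),(vv-K[1,2])])/K[0,0]; r=np.hypot(*a); d=np.r_[a/r*np.sin(r),np.cos(r)]
    d=R.T@d;o=-R.T@t; return (o+d*(z-o[2])/d[2]).round(1)
for q in [(307,208),(334,208),(306,293),(333,293),(172,307),(469,305)]: print(q,w(*q,51))
print(handle(0))
s,p,Rt=st(); print(p,(Rt.T@(handle(0)-p)).round(1))
E
```

```text
(307, 208) [ 381.  -175.6   51. ]
(334, 208) [ 382.4 -159.6   51. ]
(306, 293) [ 435.7 -181.6   51. ]
(333, 293) [ 437.1 -164.4   51. ]
(172, 307) [ 440.4 -275.4   51. ]
(469, 305) [456.2 -72.1  51. ]
[ 408.9122  -171.43285   42.     ]
[ 409.92215227 -169.32456849  298.04264823] [  0.8  -2.2 256. ]
```

```bash
python3 -m crank '[[0.0005,-0.0015,0.02,0,0,0,100],[0,0,0.025,0,0,0,100],[0,0,0.025,0,0,0,100],[0,0,0.02,0,0,0,100],[0,0,0.01,0,0,0,100],[0,0,0,0,0,0,100]]' 30
python3 - <<'E'
from h import *
s,p,R=st(); print(p,s["wrist_force"],(R.T@(handle(0)-p)).round(1))
E
python3 -m crank '[[0,0,0,0,0,0,60],[0,0,0,0,0,0,30],[0,0,0,0,0,0,10],[0,0,0,0,0,0,0],[0,0,0,0,0,0,0],[0,0,0,0,0,0,0],[0,0,0,0,0,0,0],[0,0,0,0,0,0,0]]' 30
python3 - <<'E'
from h import *
import cv2
s,p,R=st(); print(p,s["gripper_width"]*85,s["wrist_force"])
q,d=env.snapshot("wrist"); cv2.imwrite("pics/wrist2.png",q[:,:,::-1])
E
```

```text
time: 3.82
tool_pos: [409.5, -170.8, 198.0]
tcp_rot: [0.134, 3.138, -0.0]
wrist_force: [-0.4, 0.0, -0.5]
gripper_width: 1.004
[ 409.49357798 -170.82282121  198.03821985] [-0.35302962  0.04735576 -0.452093  ] [  0.6  -0.7 156. ]
time: 4.82
tool_pos: [409.2, -170.8, 198.0]
tcp_rot: [0.135, 3.138, 0.0]
wrist_force: [-1.5, 1.0, 7.0]
gripper_width: 0.21
[ 409.22429876 -170.83086208  198.02275338] 17.83286272737497 [-1.48793002  1.00246594  7.03277687]
```

View pics/wrist2.png

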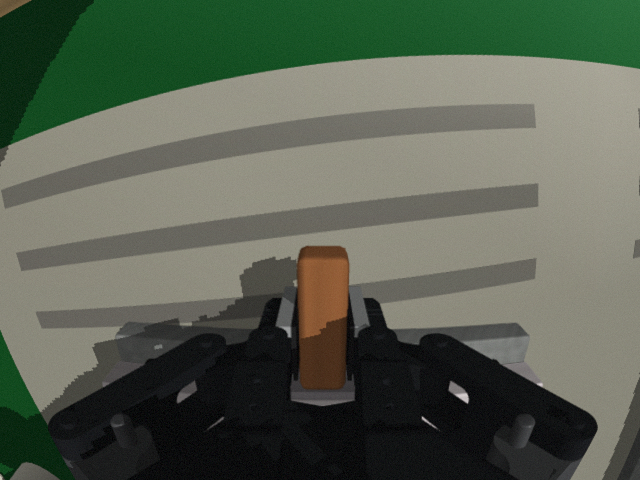

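Gripped: the opening is 17.8 mm on the 18 mm handle, and it is centred between the pads at (323,320). Next, the arc table.

```bash
python3 - <<'E'
from h import *
th=np.r_[0,.03,np.linspace(.1,1.36,19),1.41,1.45,1.48,1.50,1.51]
P=np.array([handle(t) for t in th])-handle(0)
X=-(P@u);Z=-P[:,2]; acc=np.zeros(2)
for t,x,z in zip(th[1:],X[1:],Z[1:]):
    d=np.round((np.array([x,z])-acc)/1000,4); acc+=d*1000; print(round(t,3),d)
print(X[-1],Z[-1])
E
```

```text
0.03 [-0.0003 -0.007 ]
0.1 [-0.0015 -0.0164]
0.17 [-0.0026 -0.0163]
0.24 [-0.0038 -0.016 ]
0.31 [-0.0048 -0.0157]
0.38 [-0.006  -0.0153]
0.45 [-0.007  -0.0149]
0.52 [-0.008  -0.0144]
0.59 [-0.0091 -0.0137]
0.66 [-0.0099 -0.0131]
0.73 [-0.0109 -0.0124]
0.8 [-0.0117 -0.0116]
0.87 [-0.0124 -0.0107]
0.94 [-0.0132 -0.0098]
1.01 [-0.0139 -0.0089]
1.08 [-0.0144 -0.0079]
1.15 [-0.015  -0.0069]
1.22 [-0.0154 -0.0058]
1.29 [-0.0157 -0.0047]
1.36 [-0.0161 -0.0036]
1.41 [-0.0116 -0.0018]
1.45 [-0.0093 -0.0011]
1.48 [-0.007  -0.0006]
1.5 [-0.0047 -0.0002]
1.51 [-0.0024 -0.0001]
-226.6894596581123 -228.9303843242401
```

```bash
python3 -m crank '[[-0.0003,0,-0.007,0,0,0,0],[-0.0015,0,-0.0164,0,0,0,0],[-0.0026,0,-0.0163,0,0,0,0],[-0.0038,0,-0.016,0,0,0,0],[-0.0048,0,-0.0157,0,0,0,0],[-0.006,0,-0.0153,0,0,0,0],[-0.007,0,-0.0149,0,0,0,0],[0,0,0,0,0,0,0]]' 30
python3 - <<'E'
from h import *
import cv2
s,p,R=st(); print(p,s["gripper_width"]*85,s["wrist_force"],s["torque"])
print((R.T@(handle(.45)-p)).round(1),s["tcp_rot"])
q,d=env.snapshot("wrist"); cv2.imwrite("pics/wrist3.png",q[:,:,::-1])
q,d=env.snapshot("scene"); cv2.imwrite("pics/scene3.png",cv2.resize(q[200:350,150:350,::-1],None,fx=3,fy=3))
E
```

```text
time: 5.88
tool_pos: [435.2, -173.1, 299.9]
tcp_rot: [0.134, 3.138, -0.0]
wrist_force: [0.5, 0.6, -2.8]
gripper_width: 0.205
[ 435.2211329  -173.09793574  299.90951892] 17.413185679886002 [ 0.54360971  0.55747921 -2.77159235] [-0.09039882 -0.27506981 -0.12529905]
[  0.5  -0.6 156.3] [ 1.34471338e-01  3.13769277e+00 -4.35639131e-04]
```

View pics/wrist3.png

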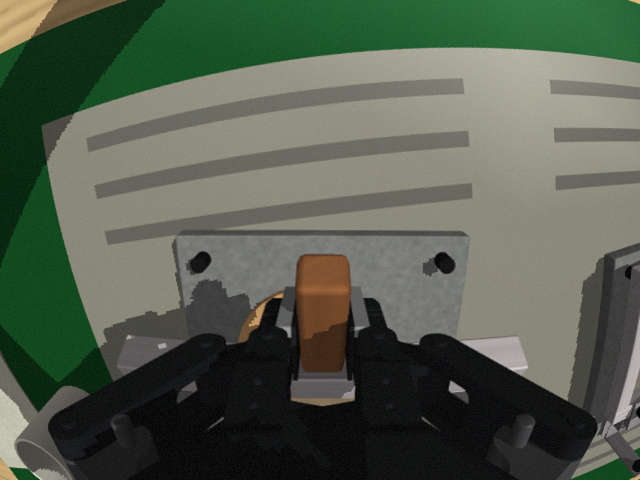

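View pics/scene3.png

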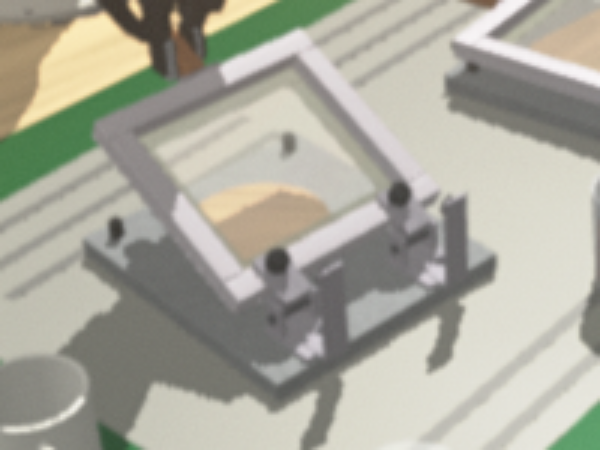

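The screen is up at about 0.45 rad. The handle is still centred in the pads at (323,310) and turning between them, the blank hasn't moved, and the forces are small. Continuing the arc.

```bash
python3 -m crank '[[-0.008,0,-0.0144,0,0,0,0],[-0.0091,0,-0.0137,0,0,0,0],[-0.0099,0,-0.0131,0,0,0,0],[-0.0109,0,-0.0124,0,0,0,0],[-0.0117,0,-0.0116,0,0,0,0],[-0.0124,0,-0.0107,0,0,0,0],[-0.0132,0,-0.0098,0,0,0,0],[0,0,0,0,0,0,0]]' 30
python3 - <<'E'
from h import *
import cv2
s,p,R=st(); print(p,s["gripper_width"]*85,s["wrist_force"],s["torque"],s["joint_pos"].round(2))
print((R.T@(handle(.94)-p)).round(1),s["tcp_rot"])
q,d=env.snapshot("wrist"); cv2.imwrite("pics/wrist4.png",q[:,:,::-1])
E
```

```text
time: 6.98
tool_pos: [510.9, -179.8, 385.8]
tcp_rot: [0.134, 3.138, -0.001]
wrist_force: [-0.0, -1.6, -0.8]
gripper_width: 0.206
[ 510.8685693  -179.78182063  385.83312952] 17.528846557142316 [-0.03937499 -1.5902915  -0.83915074] [-0.25255966 -0.14583207 -0.07013377] [ 0.32  0.3  -0.04  1.86  0.01  0.99  1.76]
[  1.2  -0.3 156.5] [ 1.34301555e-01  3.13753381e+00 -8.62358477e-04]
```

View pics/wrist4.png

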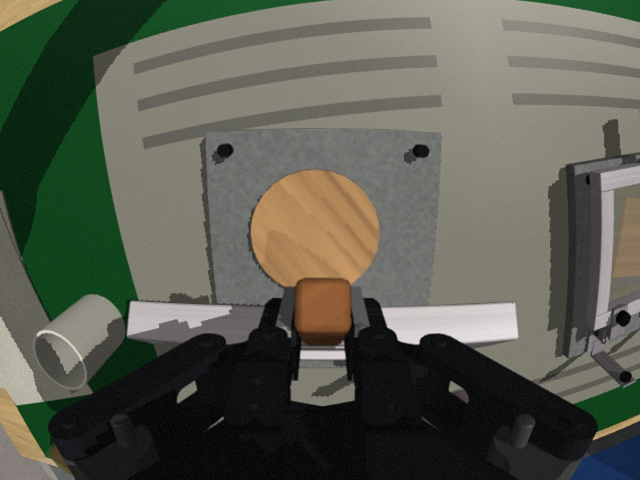

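The handle is still centred at (323,310) and the screen is at about 0.94 rad. The disc lies still at (315,232) and the left screen is shut. Going on to 1.51, slowing down at the end.

```bash
python3 -m crank '[[-0.0139,0,-0.0089,0,0,0,0],[-0.0144,0,-0.0079,0,0,0,0],[-0.015,0,-0.0069,0,0,0,0],[-0.0154,0,-0.0058,0,0,0,0],[-0.0157,0,-0.0047,0,0,0,0],[-0.0161,0,-0.0036,0,0,0,0],[-0.0116,0,-0.0018,0,0,0,0],[0,0,0,0,0,0,0]]' 30
python3 - <<'E'
from h import *
import cv2
s,p,R=st(); print(p,s["gripper_width"]*85,s["wrist_force"],s["torque"])
for t in (1.41,1.51):print((R.T@(handle(t)-p)).round(1))
q,d=env.snapshot("wrist"); cv2.imwrite("pics/wrist5.png",q[:,:,::-1])
q,d=env.snapshot("scene"); cv2.imwrite("pics/scene5.png",cv2.resize(q[130:350,150:350,::-1],None,fx=3,fy=3)[:600]);cv2.imwrite("pics/scene5f.png",q[:,:,::-1])
E
```

```text
time: 8.02
tool_pos: [611.7, -188.7, 424.1]
tcp_rot: [-0.135, -3.138, 0.001]
wrist_force: [-1.5, -2.6, -4.2]
gripper_width: 0.204
[ 611.70518228 -188.72133217  424.09146491] 17.329038919901496 [-1.45670696 -2.61977706 -4.18778212] [-0.46654975  0.13710355  0.01490265]
[ 1.000e-01 -0.000e+00  1.552e+02]
[-23.3  -0.  153.1]
```

View pics/wrist5.png

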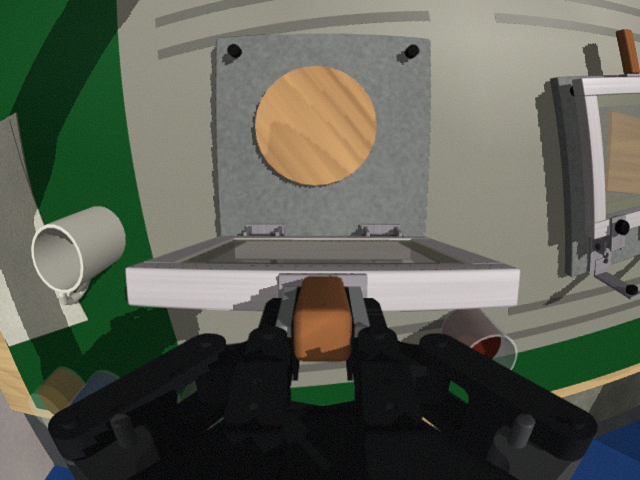

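View pics/scene5.png

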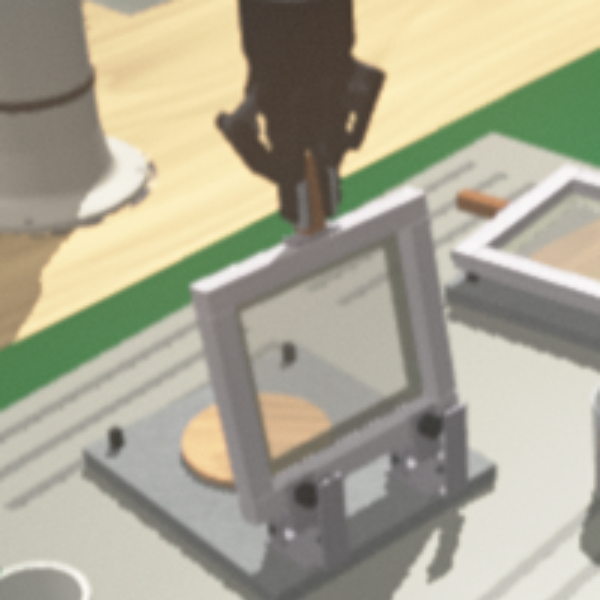

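The screen is nearly upright at about 1.41 rad, the grip is good, and the disc is undisturbed at (316,125). The last step is about 23 mm, taken slowly.

```bash
python3 -m crank '[[-0.006,0,-0.0008,0,0,0,0],[-0.006,0,-0.0006,0,0,0,0],[-0.0055,0,-0.0004,0,0,0,0],[-0.004,0,-0.0002,0,0,0,0],[-0.0018,0,0,0,0,0,0],[0,0,0,0,0,0,0],[0,0,0,0,0,0,0],[0,0,0,0,0,0,0]]' 30
python3 - <<'E'
from h import *
import cv2
s,p,R=st(); print(s["time"],p,s["gripper_width"]*85,s["wrist_force"],s["torque"])
for t in (1.42,1.51,1.6):print((R.T@(handle(t)-p)).round(1))
for n in("wrist","scene","top"):
    q,d=env.snapshot(n); cv2.imwrite(f"pics/{n}6.png",q[:,:,::-1]); np.save(n+"6.npy",d)
    if n=="scene":cv2.imwrite("pics/scene6c.png",cv2.resize(q[160:340,160:340,::-1],None,fx=3.3,fy=3.3,interpolation=cv2.INTER_CUBIC))
E
```

```text
time: 9.12
tool_pos: [634.8, -190.8, 426.3]
tcp_rot: [-0.135, -3.138, 0.001]
wrist_force: [-0.6, -4.8, -7.5]
gripper_width: 0.204
9.125 [ 634.75384267 -190.77181704  426.26531169] 17.304928960267244 [-0.58678177 -4.81486769 -7.54231018] [-0.93640747  0.59100642  0.01439892]
[ 21.   0. 157.]
[-1.000e-01  1.000e-01  1.553e+02]
[-2.130e+01  1.000e-01  1.555e+02]
```

View pics/wrist6.png

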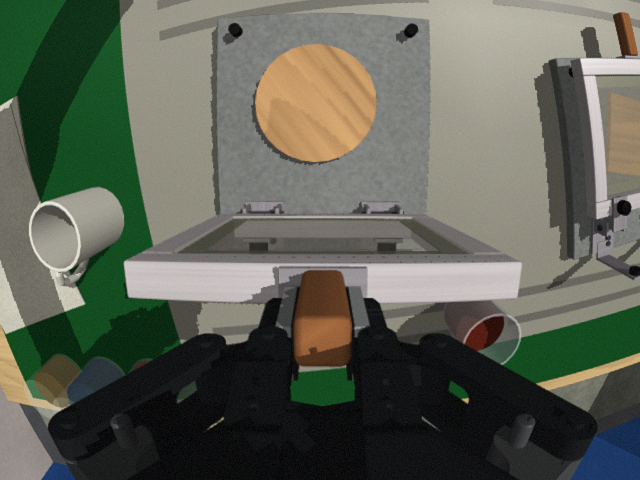

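View pics/scene6c.png

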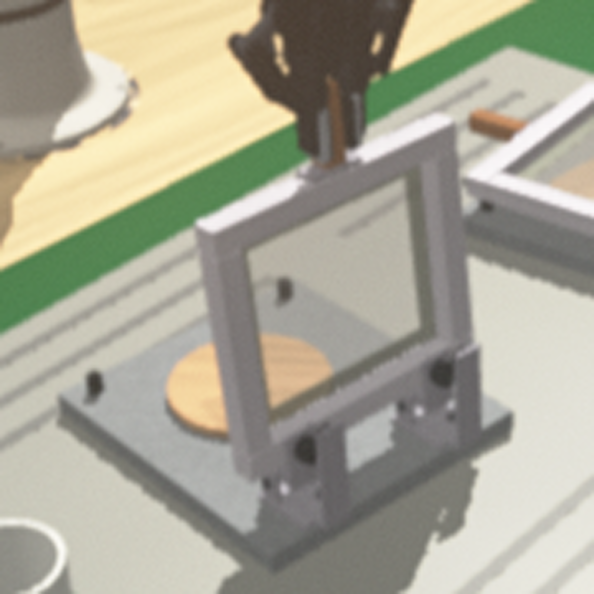

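View pics/top6.png

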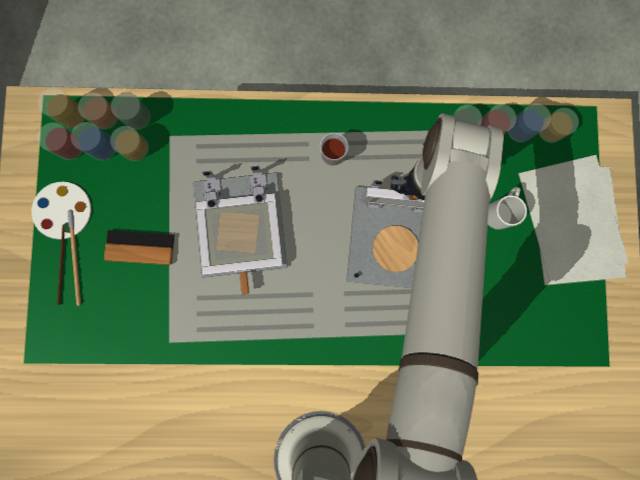

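Everything stands as intended. As an independent check of the angle, I'll fit a plane to the frame's visible face in the scene depth.

```bash
python3 - <<'E'
from h import *
import cv2
d=np.load("scene6.npy")
c=env.camera_info("scene")
polys=[[(215,262),(238,258),(258,440),(240,450)],[(428,180),(448,178),(462,330),(445,335)]]
m=np.zeros(d.shape,np.uint8)
for p in polys: cv2.fillPoly(m,[np.round(np.array(p)/3.3+160).astype(np.int32)],1)
vs,us=np.nonzero(m&(d>0))
P=np.array([pt("scene",x,y,d[y,x]) for x,y in zip(us,vs)])
for it in range(6):
    o=P.mean(0); n=np.linalg.svd(P-o)[2][2]; n*=np.sign(n[0]); r=(P-o)@n
    k=abs(r)<max(2,2*r.std()); P=P[k]
print(len(P),o.round(1),n.round(3),r.std().round(2),"theta",np.pi/2-np.arctan2(n[2],n@u), "pt minmax",P.min(0).round(),P.max(0).round())
s=env.sense();print(s["time"],s["joint_velocities"].round(4),s["gripper_width"]*85)
E
```

```text
573 [ 645.4 -218.   150.6] [ 0.993 -0.089  0.078] 1.38 theta 1.4931170504359976 pt minmax [ 632. -294.   79.] [663. -98. 218.]
9.275 [ 0.     -0.0014 -0.0006  0.001   0.0005 -0.0003  0.001 ] 17.430252099252225
```

```bash
python3 -m crank '[[0,0,0,0,0,0,0],[0,0,0,0,0,0,0],[0,0,0,0,0,0,0],[0,0,0,0,0,0,0]]' 30
python3 - <<'E'
from h import *
env.job_done(); s=env.sense(); print(s["time"],s["tool_pos"],s["gripper_width"]*85)
E
```

```text
time: 9.78
tool_pos: [634.7, -190.7, 426.3]
tcp_rot: [-0.135, -3.138, 0.001]
wrist_force: [-1.5, -5.2, -7.0]
gripper_width: 0.205
the job is handed in; nothing more can be done
the job is handed in; nothing more can be done
```

I handed the job in at about 9.8 s with the right screen, the one over the round blank, held gripped at its balance point. I took it by its handle and swung it up at about 0.6 rad/s or slower.

Last checks:
- **Angle:** the arm's position puts the hinge at 1.51 rad, and a plane fitted to the frame in the depth image gives 1.49 rad. The two differ by 0.02 rad, and both are inside the 1.42–1.60 band.
- **Grip and rest:** the fingers were 17.4 mm apart on the 18 mm handle, with the grip set to 30 N. The tool pose held steady and the wrist force was under 10 N.
- **Surroundings:** in the last pictures the left screen was shut, and both blanks, the pot, the mug and the squeegee were where they started. I checked these by eye, not by measurement.

The reading I tried to take after handing in was refused, so nothing was measured after that point.

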